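# Changing over the push-push sample readers on a lab bench

## Robot

A 6-joint arm with a two-finger parallel gripper is mounted at the origin on the work surface. World frame = base frame: x ahead of the robot, y to its left, z up, the work surface at z = 0. Lengths are in m, angles in rad, forces in N, time in s.
With the tool pointing down it reaches from about 0.25 to 0.725 m from the base axis. Payload 4 kg.
Tool frame: the origin (TCP) lies at the very end of the fingers, on their centre line; the grasp point (between the pads) lies 19 mm behind it (manip.grip_depth is the distance from the TCP to the grasp point, in m); x points along the fingers, y is the direction in which the jaws open and shut, and the axes are right-handed (so a half turn about x gives the same grasp; the last joint's range is limited). The gripper opens to 85 mm and grips with 20 to 120 N. Pads are 22 mm wide; open, the fingers measure 114 mm over their backs; the gripper's body (76 mm by 85 mm) begins 54 mm behind the grasp point. The pads swing forward as they close: fully open they stand 13 mm farther back than shut.
Start: joints at [-1.223, 0.241, 0.005, 1.335, 0, 1.571], TCP at [0.17, -0.47, 0.231] pointing down, gripper open.
Joint ranges: [-2.72, 2.72], [-1.05, 1.87], [-1.09, 1.28], [-1.99, 2.15], [-1.42, 1.44], [-3.14, 3.14]. Speed limits (rad/s): [2.79, 2.79, 3.14, 3.14, 3.14, 3.14].

## Interface

Orientations are given as a unit quaternion [w, x, y, z].
In Python, from cell import telemetry, imaging, manip gives the robot as it stands.
- The arm moves only by the tool play_rows, never from a script. Its argument "steps" is a list that holds one entry, the list of rows, each a list of 7 numbers: the shift along the tool's x, y, z in m, then the turn, a rotation vector about the tool's x, y, z in rad, then the closure, from 0 (fully open) to 1 (shut). A call has 1 to 5 rows; each row is the pose to reach, as a shift and turn from the pose commanded when the call began, along the tool's axes at that moment; what a row does not reach only later rows make up. A row lasts 1/12 s, in which the tool goes at most 41.7 mm and 7.16 degrees, less where a joint would pass 70% of its speed; a pose out of reach is approached as far as the arm can. A call with a gripper value outside its range is refused whole. The fingers move at their own pace and stop on an object; "squeeze" is the grip in N (left out, the last holds). Time passes only in rows, so rows that repeat a pose let the fingers close. It gives the time, the measured TCP pose, the force and the opening at its end, in the units of the state.
- telemetry.observe(): the state, without advancing time (a new reading comes with each control period).
- imaging.get_image(name): name is "scene" or "top" or "wrist"; returns a dict with "color" (420x560x3 uint8, red, green, blue), "intrinsics" (3x3 intrinsics, pixels), "view" (4x4, takes a point from world to camera coordinates). Camera axes: x right, y down, z forward; pixel columns grow to the right and rows downward; lengths in m; the calibration is good to about 2 mm. A picture is of the moment at which its call begins. There is no depth.
- manip.job_done(): hands the job in, once; it reports no verdict.
The state is a dict: "time": time; "joint_pos": joint angles; "dq": joint speeds; "tau": joint torques, N m; "ee_pos": TCP position; "tool_rot": TCP orientation; "wrist_force": force on the tool from outside, world axes, zero at the start; "ft_torque": the same for the moment, N m; "grip_width": finger opening in m.
Only numpy, scipy, OpenCV 4.12 (cv2) and the standard library are available. Lean on these libraries where they do the work, as an engineer would, in place of code of your own. Each camera call takes 0.05 s, during which the arm holds its last target.

## Task

Three sample readers with push-push lifts stand on the lab bench. Press the round-capped jar that is standing up until it latches down, and press the square-capped bottle, which has finished, so that it pops up for collection. Leave the other round-capped jar locked down, and take your hand away.

Things in the scene. Friction and masses are not known exactly. Their poses are not given: they have to be found in the camera images.
- lift_waiting_top (a point): Top centre (z up) of the round white cap, 48 mm across, of the glass jar that starts standing up. It rides on the push-push lift of a cream sample reader (fixed box 100 x 100 x 98 mm high). All three lifts: vertical, spring-loaded; cap top 160 mm above the bench when up, about 135 locked down, 117 at the bottom stop.
- lift_finished_top (a point): Top centre (z up) of the square white cap, 46 x 46 mm, of the glass bottle that starts locked down in a like reader. All three lifts: each full press (cap top to 120 mm or lower; best to the bottom stop), then letting go, changes the lift over: up to locked, locked to up. A shorter press may not change it.
- lift_running_top (a point): Top centre (z up) of the round white cap, 48 mm across, of the glass jar that starts locked down in a like reader and must stay so. All three lifts: the spring pushes back with about 2 N at the top of the stroke to 3 N near the bottom, a little more when pressed fast; at the bottom stop the force rises steeply.
There are look-alikes about, which are no part of the job. What is shaped like the part that bears lift_waiting_top but orange is not meant.

How it is judged:
At the end, for the whole second after the job is handed in: With nothing touching them: the round-capped jar that stood up is latched down (cap top below 142 mm above the bench), the square-capped bottle is up (top above 152 mm), and the other round-capped jar is still locked down (below 142 mm) (height (world z) of each of lift_waiting_top, lift_running_top below 0.142 m and height (world z) of lift_finished_top above 0.152 m).
It fails at once if the round-capped jar that started locked down pops up (its cap top above 150 mm) (height (world z) of lift_running_top above 0.15 m).
It also fails if it takes over 35 s, if anything falls off the work surface, if the arm or the gripper's body presses on something with over 40 N, if the wrist force passes 120 N, or if a joint passes its speed limit or range.

## Working session

There is one attempt and no reset: what is moved stays moved. The work goes in short steps, Python scripts to look and compute and a tool call to move; the robot and the scene stay as the last step left them, time stands still between calls to the robot, and variables do not carry over. Pictures are saved under pics/ and viewed, and the job is handed in when it is done.

Besides the shell and the picture viewer there is one more tool, called as name([rows], argument=value, ...), one row to a line, values as JSON. play_rows: Moves the arm, as the interface text tells. Its arguments: {"type":"object","properties":{"steps":{"type":"array"},"squeeze":{"type":"number"}},"required":["steps"]}

```bash
ls; mkdir -p pics; python3 - <<'E'
from cell import telemetry, imaging, manip
import cv2,numpy as np
s=telemetry.observe();print(s)
for n in["scene","top","wrist"]:
    d=imaging.get_image(n);cv2.imwrite(f"pics/{n}0.png",d["color"][:,:,::-1]);print(n,d["intrinsics"],d["view"])
    np.savez(f"{n}0.npz",**{k:d[k] for k in("color","intrinsics","view")})
E
```

```text
pics
{'time': 0.0, 'joint_pos': array([-1.22304326e+00,  2.41444064e-01,  3.73403059e-03,  1.33521246e+00,
       -2.42154436e-06,  1.57080260e+00]), 'dq': array([ 0.00219934,  0.00143916, -0.00184484,  0.00081406,  0.00047937,
       -0.00048162]), 'tau': array([ 6.73355225e-04, -3.72319758e+01,  2.52407777e+01,  1.70976191e-02,
        9.64540686e-05, -1.49848876e-05]), 'ee_pos': array([ 0.1701767 , -0.46947553,  0.23040119]), 'tool_rot': array([-0.12158821, -0.69631378, -0.12306867,  0.69657557]), 'wrist_force': array([0.68155871, 0.84853527, 1.2804335 ]), 'ft_torque': array([0.00728022, 0.03266397, 0.06764556]), 'grip_width': 0.08546970644209502}
scene [[462.2548456    0.         281.64815875]
 [  0.         462.2548456  206.54227275]
 [  0.           0.           1.        ]] [[ 0.40728045  0.9132301  -0.01155036 -0.24847411]
 [ 0.73412084 -0.33487274 -0.5907003  -0.2582379 ]
 [-0.54331319  0.23210133 -0.80680837  1.47596015]
 [ 0.          0.          0.          1.        ]]
top [[418.06110838   0.         276.78024662]
 [  0.         418.06110838 214.4593494 ]
 [  0.           0.           1.        ]] [[-0.04114191 -0.99913818 -0.00549952  0.10689561]
 [-0.97848     0.04140392 -0.20214502  0.49285184]
 [ 0.20219851 -0.00293546 -0.97934016  0.96018401]
 [ 0.          0.          0.          1.        ]]
wrist [[335.32250592   0.         281.25561768]
 [  0.         335.32250592 203.51125332]
 [  0.           0.           1.        ]] [[ 0.34114855 -0.9400084  -0.00137116 -0.49915861]
 [-0.90140682 -0.32755227  0.28315237 -0.03492238]
 [-0.26661473 -0.09536105 -0.95907396  0.37971423]
 [ 0.          0.          0.          1.        ]]
```

View pics/scene0.png

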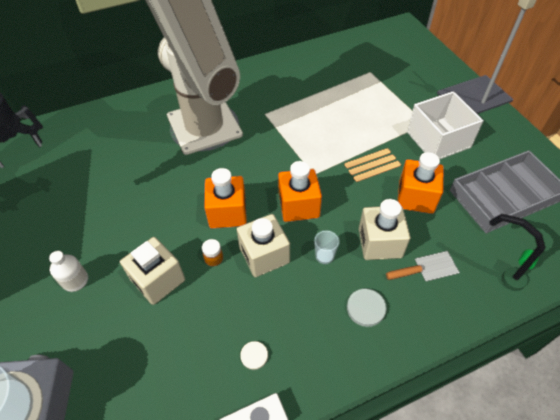

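View pics/top0.png

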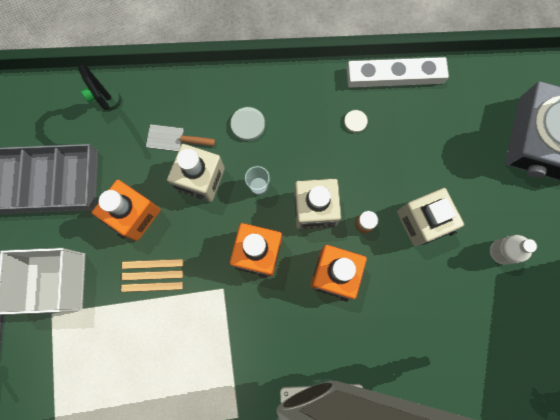

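Both views show three cream readers. In the top view the tall round jar is at (188,160), which is the waiting one. The low round jar at (318,199) is the running one, and the square cap at (439,212) is the finished one. The three orange readers are look-alikes.

```bash
python3 - <<'E'
import cv2,numpy as np
rois={"waiting":((389,211),(188,160),.16),"running":((262,230),(319,198),.135),"finished":((147,254),(439,211),.135)}
S={n:dict(np.load(n+"0.npz")) for n in("scene","top")}
def ray(d,p):
    V=d["view"];R=V[:3,:3];c=-R.T@V[:3,3]
    return c,R.T@np.linalg.inv(d["intrinsics"])@np.array([*p,1])
for k,(a,b,z) in rois.items():
    rs=[]
    for n,p in(("scene",a),("top",b)):
        im=S[n]["color"];mn=im.min(2).astype(int);mx=im.max(2)
        m=((mn>205)&(mx-mn<40)).astype(np.uint8)
        nn,l,st,ce=cv2.connectedComponentsWithStats(m)
        i=min(range(1,nn),key=lambda i:np.hypot(*(ce[i]-p))+(99 if st[i,4]<60 else 0))
        c,r=ray(S[n],ce[i]);P=c+r*(z-c[2])/r[2];rs.append((c,r))
        print(k,n,ce[i].round(1),st[i],P.round(4))
    # triangulate
    A=sum(np.eye(3)-np.outer(r,r)/(r@r) for c,r in rs);B=sum((np.eye(3)-np.outer(r,r)/(r@r))@c for c,r in rs)
    print(" tri",np.linalg.solve(A,B).round(4))
for n in S:
    im=S[n]["color"]; 
    tiles=[cv2.resize(im[p[1]-30:p[1]+30,p[0]-30:p[0]+30],(260,260),interpolation=0) for p in[rois[k][0 if n=="scene" else 1] for k in rois]]
    S[n]["t"]=np.hstack(tiles)
cv2.imwrite("pics/crop.png",np.vstack([S["scene"]["t"],S["top"]["t"]])[:,:,::-1])
E
```

```text
waiting scene [390.  208.2] [381 200  20  19 293] [0.6125 0.2777 0.16  ]
waiting top [187.3 158. ] [177 148  21  21 344] [0.6102 0.2795 0.16  ]
 tri [0.6111 0.2796 0.1572]
running scene [261.4 226.8] [251 218  21  19 297] [ 0.5202 -0.0102  0.135 ]
running top [319.5 195.2] [309 185  22  21 346] [ 0.5193 -0.0106  0.135 ]
 tri [ 0.5196 -0.0104  0.1343]
finished scene [144.1 252.7] [131 242  27  23 357] [ 0.4755 -0.2784  0.135 ]
finished top [444.9 213.2] [429 195  34  41 580] [ 0.4667 -0.2846  0.135 ]
 tri [ 0.469  -0.2828  0.1289]
```

View pics/crop.png

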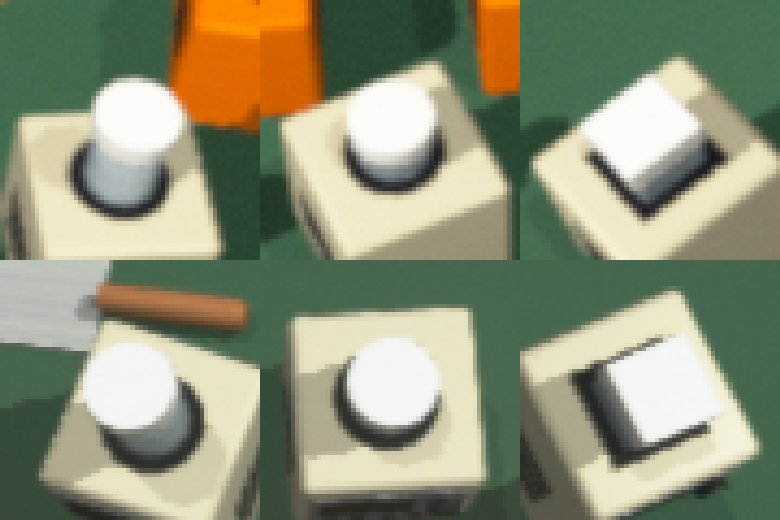

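```bash
cat > h.py <<'E'
from cell import telemetry
import numpy as np
from scipy.spatial.transform import Rotation as R
def go(*T):
    s=telemetry.observe();q=s["tool_rot"];M=R.from_quat(q,scalar_first=True)
    print(s["time"],s["ee_pos"].round(4),s["wrist_force"].round(2),s["grip_width"]);print(M.as_matrix().round(4))
    for t in T: print(t,(M.as_matrix().T@(np.array(t)-s["ee_pos"])).round(4))
E
python3 -c "
from h import go
go((.473,-.280,.2304),(.473,-.28,.155),(.473,-.28,.117))"
```

```text
0.15 [ 0.1702 -0.4696  0.2306] [-0.85 -1.25 -0.06] 0.08544334332360605
[[-6.000e-04  3.408e-01 -9.401e-01]
 [ 1.600e-03 -9.401e-01 -3.408e-01]
 [-1.000e+00 -1.700e-03 -0.000e+00]]
(0.473, -0.28, 0.2304) [ 3.000e-04 -7.510e-02 -3.493e-01]
(0.473, -0.28, 0.155) [ 0.0757 -0.0749 -0.3493]
(0.473, -0.28, 0.117) [ 0.1137 -0.0749 -0.3493]
```

play_rows([
  [[0, -0.009, -0.04, 0, 0, 0, 1], [0, -0.017, -0.08, 0, 0, 0, 1], [0, -0.026, -0.12, 0, 0, 0, 1], [0, -0.034, -0.16, 0, 0, 0, 1], [0, -0.043, -0.2, 0, 0, 0, 1]],
])

```text
time: 0.57
ee_pos: [0.3449, -0.3603, 0.2311]
tool_rot: [-0.122, -0.696, -0.122, 0.697]
wrist_force: [-0.2, -1.6, 0.7]
grip_width: 0.0254
```

play_rows([
  [[0, -0.008, -0.038, 0, 0, 0, 1], [0, -0.016, -0.075, 0, 0, 0, 1], [0, -0.024, -0.112, 0, 0, 0, 1], [0, -0.032, -0.149, 0, 0, 0, 1], [0, -0.032, -0.149, 0, 0, 0, 1]],
])

```text
time: 0.98
ee_pos: [0.4779, -0.2767, 0.2304]
tool_rot: [0.124, 0.697, 0.125, -0.695]
wrist_force: [-0.7, 0.4, 0.6]
grip_width: -0.0
```

```bash
python3 - <<'E'
from h import go
go((.473,-.280,.2304),(.473,-.28,.14),(.473,-.28,.117))
from cell import imaging
import cv2,numpy as np
d=imaging.get_image("scene");w=imaging.get_image("wrist")
cv2.imwrite("pics/s1.png",np.hstack([cv2.resize(d["color"][150:350,50:250],(400,400)),cv2.resize(w["color"],(400,400))])[:,:,::-1])
E
```

```text
0.9833 [ 0.4779 -0.2767  0.2304] [-0.7   0.35  0.59] -3.56827903889969e-05
[[ 0.0021  0.3478 -0.9376]
 [ 0.0019 -0.9376 -0.3477]
 [-1.     -0.001  -0.0026]]
(0.473, -0.28, 0.2304) [-0.      0.0014  0.0058]
(0.473, -0.28, 0.14) [0.0904 0.0015 0.006 ]
(0.473, -0.28, 0.117) [0.1134 0.0015 0.006 ]
```

View pics/s1.png

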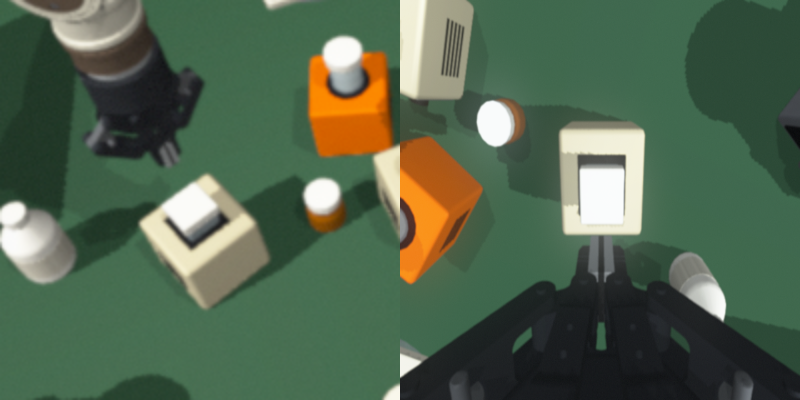

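The square cap sits in front of the fingertips in the wrist view, at about (284,205) full-size. I'll cast that ray as a cross-check.

```bash
python3 - <<'E'
from h import go
from cell import imaging
import cv2,numpy as np
d=imaging.get_image("wrist");im=d["color"]
mn=im.min(2).astype(int)
n,l,st,ce=cv2.connectedComponentsWithStats((mn>205).astype(np.uint8))
V=d["view"];R=V[:3,:3];c=-R.T@V[:3,3]
for i in range(1,n):
    if st[i,4]>300:
        r=R.T@np.linalg.inv(d["intrinsics"])@[*ce[i],1]
        print(ce[i],st[i],(c+r*(.133-c[2])/r[2]).round(4))
go((.473,-.28,.14))
E
```

```text
[13.67261663 42.19959432] [   0    0   34   95 2465] [ 0.5197 -0.0761  0.133 ]
[130.63214488 127.15506508] [ 107  104   48   48 1767] [ 0.4926 -0.1601  0.133 ]
[289.81259458 190.67780235] [ 227  136  114  106 8591] [ 0.4881 -0.2808  0.133 ]
[440.10480888 312.48828607] [422 296  34  38 811] [ 0.4336 -0.434   0.133 ]
[  9.69028871 381.3648294 ] [  0 371  29  24 381] [ 0.2391 -0.1087  0.133 ]
1.1333 [ 0.4727 -0.2802  0.2306] [ 0.13 -0.99 -0.17] -0.00042813025269340156
[[-1.700e-03  3.420e-01 -9.397e-01]
 [ 4.000e-04 -9.397e-01 -3.420e-01]
 [-1.000e+00 -9.000e-04  1.400e-03]]
(0.473, -0.28, 0.14) [ 0.0906  0.     -0.0005]
```

play_rows([
  [[0.035, 0, 0, 0, 0, 0, 1], [0.07, 0, 0, 0, 0, 0, 1], [0.088, 0, 0, 0, 0, 0, 1], [0.098, 0, 0, 0, 0, 0, 1], [0.105, 0, 0, 0, 0, 0, 1]],
])

```text
time: 1.55
ee_pos: [0.4707, -0.2811, 0.1255]
tool_rot: [-0.121, -0.696, -0.122, 0.698]
wrist_force: [-2.8, 1.5, 4.9]
grip_width: 0.0004
```

play_rows([
  [[0.003, 0, 0, 0, 0, 0, 1], [0.006, 0, 0, 0, 0, 0, 1], [0.008, 0, 0, 0, 0, 0, 1], [0.0085, 0, 0, 0, 0, 0, 1], [0.0085, 0, 0, 0, 0, 0, 1]],
])

```text
time: 1.97
ee_pos: [0.4736, -0.2814, 0.1188]
tool_rot: [0.123, 0.697, 0.121, -0.696]
wrist_force: [-2.3, -1.7, 3.6]
grip_width: 0.0
```

play_rows([
  [[0.001, 0, 0, 0, 0, 0, 1], [0.002, 0, 0, 0, 0, 0, 1], [0.002, 0, 0, 0, 0, 0, 1]],
])

```text
time: 2.22
ee_pos: [0.4737, -0.2814, 0.1169]
tool_rot: [0.123, 0.697, 0.122, -0.696]
wrist_force: [-2.2, -1.9, 5.6]
grip_width: 0.0001
```

play_rows([
  [[0.001, 0, 0, 0, 0, 0, 1], [0.001, 0, 0, 0, 0, 0, 1]],
])

```text
time: 2.38
ee_pos: [0.4737, -0.2814, 0.1168]
tool_rot: [0.123, 0.697, 0.121, -0.696]
wrist_force: [-3.7, -0.3, 11.3]
grip_width: 0.0003
```

play_rows([
  [[-0.015, 0, 0, 0, 0, 0, 1], [-0.035, 0, 0, 0, 0, 0, 1], [-0.075, 0, 0, 0, 0, 0, 1], [-0.115, 0, 0, 0, 0, 0, 1], [-0.115, 0, 0, 0, 0, 0, 1]],
])

```text
time: 2.8
ee_pos: [0.4772, -0.2822, 0.2381]
tool_rot: [0.126, 0.701, 0.12, -0.692]
wrist_force: [2.0, -1.1, 0.9]
grip_width: -0.0
```

```bash
python3 - <<'E'
from h import go
from cell import imaging
import cv2,numpy as np
d=imaging.get_image("scene");w=imaging.get_image("wrist")
cv2.imwrite("pics/s2.png",np.hstack([cv2.resize(d["color"][150:350,50:250],(400,400)),cv2.resize(w["color"],(400,400))])[:,:,::-1])
go((.611,.2788,.23),(.54,0,.23))
E
```

```text
2.9 [ 0.4747 -0.2809  0.2318] [ 0.27 -0.26 -0.79] 5.460218932660376e-05
[[ 0.0052  0.3414 -0.9399]
 [-0.0019 -0.9399 -0.3414]
 [-1.      0.0036 -0.0043]]
(0.611, 0.2788, 0.23) [ 0.0015 -0.4796 -0.3191]
(0.54, 0, 0.23) [ 0.0016 -0.2418 -0.1572]
```

View pics/s2.png

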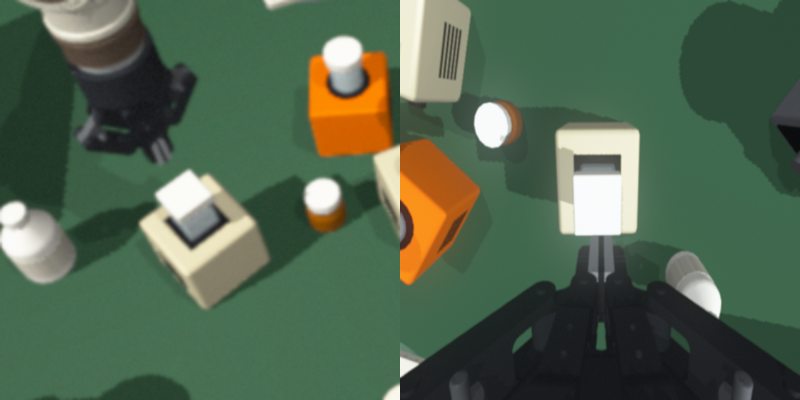

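The bottle is up: its glass shows in both views. Next, the waiting jar.

play_rows([
  [[0, -0.032, -0.021, 0, 0, 0, 1], [0, -0.064, -0.043, 0, 0, 0, 1], [0, -0.096, -0.064, 0, 0, 0, 1], [0, -0.128, -0.085, 0, 0, 0, 1], [0, -0.16, -0.107, 0, 0, 0, 1]],
])

```text
time: 3.32
ee_pos: [0.5182, -0.0916, 0.2277]
tool_rot: [-0.122, -0.695, -0.123, 0.698]
wrist_force: [0.5, -0.8, -0.6]
grip_width: 0.0003
```

play_rows([
  [[0, -0.032, -0.021, 0, 0, 0, 1], [0, -0.064, -0.043, 0, 0, 0, 1], [0, -0.096, -0.064, 0, 0, 0, 1], [0, -0.128, -0.085, 0, 0, 0, 1], [0, -0.16, -0.107, 0, 0, 0, 1]],
])

```text
time: 3.73
ee_pos: [0.5641, 0.0954, 0.2276]
tool_rot: [-0.122, -0.695, -0.123, 0.698]
wrist_force: [0.2, 0.0, 0.1]
grip_width: 0.0002
```

play_rows([
  [[0, -0.032, -0.021, 0, 0, 0, 1], [0, -0.064, -0.043, 0, 0, 0, 1], [0, -0.096, -0.064, 0, 0, 0, 1], [0, -0.128, -0.085, 0, 0, 0, 1], [0, -0.159, -0.107, 0, 0, 0, 1]],
])

```text
time: 4.15
ee_pos: [0.6171, 0.2594, 0.2271]
tool_rot: [-0.131, -0.691, -0.143, 0.696]
wrist_force: [0.8, -0.1, 0.6]
grip_width: -0.0
```

```bash
python3 - <<'E'
from h import go
from cell import imaging
import cv2,numpy as np
d=imaging.get_image("scene");w=imaging.get_image("wrist");d=imaging.get_image("scene")
cv2.imwrite("pics/s3.png",np.hstack([cv2.resize(d["color"][100:300,280:480],(400,400)),cv2.resize(w["color"],(400,400))])[:,:,::-1])
go((.611,.2788,.23),(.611,.2788,.16))
E
```

```text
4.3 [0.6177 0.2577 0.2258] [ 0.4  -0.97 -0.51] -0.0003005529663945047
[[-0.0114  0.3789 -0.9254]
 [ 0.0133 -0.9253 -0.379 ]
 [-0.9998 -0.0167  0.0055]]
(0.611, 0.2788, 0.23) [-0.0039 -0.0221 -0.0018]
(0.611, 0.2788, 0.16) [ 0.0661 -0.0209 -0.0022]
```

View pics/s3.png

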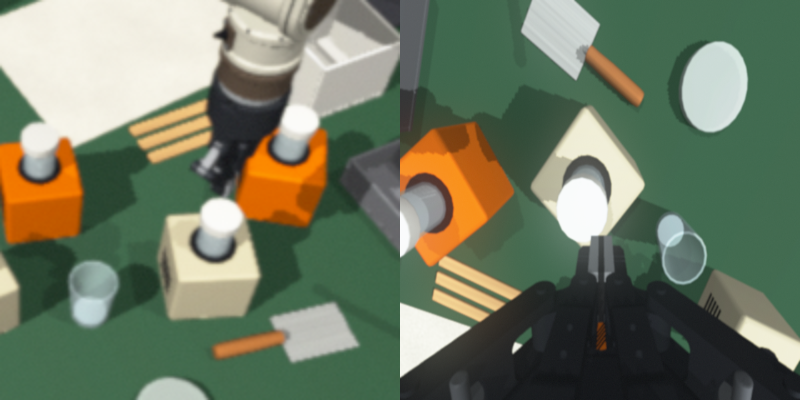

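```bash
python3 -c "
from cell import telemetry as t
s=t.observe();print(s['joint_pos'].round(3),s['dq'].round(3))"
```

```text
[0.388 0.604 0.543 1.515 0.017 3.141] [-0.038 -0.048 -0.04   0.009 -0.012  0.002]
```

Joint 6 is at its limit, which explains the shortfall. I'll turn the tool about its x to back off.

play_rows([
  [[0, 0, 0, -0.12, 0, 0, 1], [0, 0, 0, -0.24, 0, 0, 1], [0, 0, 0, -0.36, 0, 0, 1], [0, 0, 0, -0.48, 0, 0, 1], [0, 0, 0, -0.48, 0, 0, 1]],
])

```text
time: 4.72
ee_pos: [0.6176, 0.2544, 0.2288]
tool_rot: [-0.291, -0.641, -0.303, 0.642]
wrist_force: [-1.4, -0.1, -0.3]
grip_width: -0.0002
```

```bash
python3 -c "
from h import *
go((.611,.2788,.2304),(.611,.2788,.16))
print(telemetry.observe()['joint_pos'].round(3))"
```

```text
4.7167 [0.6176 0.2544 0.2288] [-1.37 -0.09 -0.28] -0.0001691686251709078
[[-0.0085  0.7618 -0.6477]
 [ 0.0141 -0.6476 -0.7619]
 [-0.9999 -0.0156 -0.0052]]
(0.611, 0.2788, 0.2304) [-0.0012 -0.0209 -0.0143]
(0.611, 0.2788, 0.16) [ 0.0692 -0.0197 -0.0139]
[0.383 0.598 0.54  1.516 0.016 2.659]
```

play_rows([
  [[0, -0.02, -0.014, 0, 0, 0, 1], [0, -0.02, -0.014, 0, 0, 0, 1], [0, -0.02, -0.014, 0, 0, 0, 1]],
])

```text
time: 4.97
ee_pos: [0.6115, 0.2794, 0.2296]
tool_rot: [-0.29, -0.642, -0.302, 0.642]
wrist_force: [0.3, -1.2, 0.9]
grip_width: -0.0001
```

```bash
python3 -c "
from h import *
go((.611,.2788,.2304),(.611,.2788,.16))
from cell import imaging
import cv2
cv2.imwrite('pics/w4.png',imaging.get_image('wrist')['color'][:,:,::-1])
print(telemetry.observe()['joint_pos'].round(3))"
```

```text
4.9667 [0.6115 0.2794 0.2296] [ 0.27 -1.24  0.92] -0.0001106296126172473
[[-0.0075  0.7605 -0.6493]
 [ 0.0143 -0.6492 -0.7605]
 [-0.9999 -0.015  -0.006 ]]
(0.611, 0.2788, 0.2304) [-0.0008 -0.      0.0008]
(0.611, 0.2788, 0.16) [0.0696 0.001  0.0012]
[0.421 0.607 0.558 1.522 0.016 2.698]
```

View pics/w4.png

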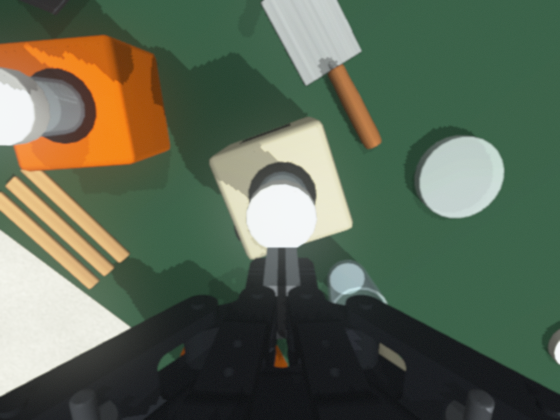

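The white cap, around (282,212), is centred ahead of the fingertips. Pressing now: contact comes at +0.07 and the bottom stop at about +0.113.

play_rows([
  [[0.03, 0, 0.001, 0, 0, 0, 1], [0.058, 0.001, 0.001, 0, 0, 0, 1], [0.07, 0.001, 0.001, 0, 0, 0, 1], [0.08, 0.001, 0.001, 0, 0, 0, 1], [0.09, 0.001, 0.001, 0, 0, 0, 1]],
])

```text
time: 5.43
ee_pos: [0.6116, 0.278, 0.1402]
tool_rot: [-0.291, -0.642, -0.301, 0.642]
wrist_force: [-2.2, -2.3, 5.4]
grip_width: -0.0001
```

play_rows([
  [[0.009, 0, 0, 0, 0, 0, 1], [0.016, 0, 0, 0, 0, 0, 1], [0.021, 0, 0, 0, 0, 0, 1], [0.023, 0, 0, 0, 0, 0, 1], [0.023, 0, 0, 0, 0, 0, 1]],
])

```text
time: 5.85
ee_pos: [0.6122, 0.2797, 0.1174]
tool_rot: [0.291, 0.642, 0.302, -0.641]
wrist_force: [-0.2, -2.3, 3.5]
grip_width: -0.0
```

play_rows([
  [[0.001, 0, 0, 0, 0, 0, 1], [0.0015, 0, 0, 0, 0, 0, 1], [0.0015, 0, 0, 0, 0, 0, 1]],
])

```text
time: 6.1
ee_pos: [0.6123, 0.2799, 0.117]
tool_rot: [0.291, 0.643, 0.302, -0.641]
wrist_force: [-2.0, -3.4, 5.8]
grip_width: -0.0001
```

play_rows([
  [[-0.015, 0, 0, 0, 0, 0, 1], [-0.035, 0, 0, 0, 0, 0, 1], [-0.07, 0, 0, 0, 0, 0, 1], [-0.11, 0, 0, 0, 0, 0, 1], [-0.11, 0, 0, 0, 0, 0, 1]],
])

```text
time: 6.52
ee_pos: [0.6156, 0.2806, 0.2351]
tool_rot: [0.291, 0.647, 0.303, -0.636]
wrist_force: [-0.1, 0.0, 1.9]
grip_width: -0.0001
```

```bash
python3 - <<'E'
from h import go
from cell import imaging
import cv2,numpy as np
d=imaging.get_image("scene");w=imaging.get_image("wrist")
cv2.imwrite("pics/s5.png",np.hstack([cv2.resize(d["color"][130:310,100:430],(440,240)),cv2.resize(w["color"],(330,240))])[:,:,::-1])
cv2.imwrite("pics/s5b.png",cv2.resize(d["color"][130:330,100:450],(800,457))[:,:,::-1])
go()
E
```

```text
6.6167 [0.6138 0.2797 0.2285] [ 0.11 -0.07 -1.3 ] 0.00017585249792558281
[[-8.000e-04  7.621e-01 -6.474e-01]
 [ 1.860e-02 -6.473e-01 -7.620e-01]
 [-9.998e-01 -1.270e-02 -1.370e-02]]
```

View pics/s5b.png

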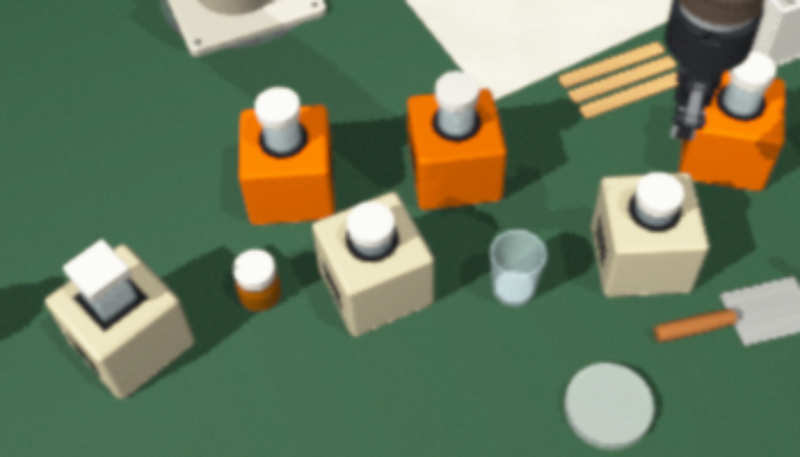

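The square bottle is up at crop (95,268). Both cream round jars are low, at (370,225) and (660,195), and the hand is clear. I'll settle, measure the heights and hand in.

play_rows([
  [[-0.02, 0, 0, 0, 0, 0, 1], [-0.02, 0, 0, 0, 0, 0, 1], [-0.02, 0, 0, 0, 0, 0, 1], [-0.02, 0, 0, 0, 0, 0, 1], [-0.02, 0, 0, 0, 0, 0, 1]],
])

```text
time: 7.03
ee_pos: [0.6119, 0.2778, 0.2438]
tool_rot: [-0.291, -0.641, -0.303, 0.643]
wrist_force: [0.3, -0.4, -0.5]
grip_width: -0.0
```

```bash
python3 - <<'E'
from cell import imaging,telemetry,manip
import cv2,numpy as np
d=imaging.get_image("scene")
mn=d["color"].min(2).astype(int);mx=d["color"].max(2)
n,l,st,ce=cv2.connectedComponentsWithStats(((mn>205)&(mx-mn<40)).astype(np.uint8))
V=d["view"];K=d["intrinsics"]
for k,(x,y) in dict(waiting=(.611,.279),running=(.5196,-.0104),finished=(.473,-.28)).items():
    pr={}
    for z in(.135,.16):
        p=K@(V[:3,:3]@[x,y,z]+V[:3,3]);pr[z]=p[:2]/p[2]
    i=min(range(1,n),key=lambda i:np.hypot(*(ce[i]-pr[.135]))+(99 if st[i,4]<60 else 0))
    ax=pr[.16]-pr[.135]; t=(ce[i]-pr[.135])@ax/(ax@ax)
    print(k,ce[i].round(1),"height~",round(.135+.025*t,4))
E
```

```text
waiting [388.1 214. ] height~ 0.1338
running [261.4 226.8] height~ 0.1342
finished [141.3 247. ] height~ 0.1558
```

```bash
python3 -c "
from cell import manip
print(manip.job_done())"
```

```text
the job is handed in; nothing more can be done
None
```

I pressed the square-capped bottle to its bottom stop and it popped up. I then pressed the standing round-capped jar to its stop and it latched down. I did not touch the other round-capped jar. I raised the hand clear and handed the job in at about 7 s; no verdict was reported.

- **Final heights:** the last scene picture put the cap tops at about 134 mm for the pressed jar, 134 mm for the untouched jar and 156 mm for the bottle. All are within the limits. The bottle has the least margin, about 4 mm; its glass was also plainly visible in the pictures.
- **Force:** the highest wrist force reading was about 11 N.
- **Joint limit:** on the way to the jar, joint 6 reached the end of its range (3.141 rad read, against a stated 3.14) and stopped the arm about 22 mm short. I turned the tool back and carried on.
- **Failed check:** a cross-check of the bottle's position from the wrist camera failed because the cap merged with the reader box in the colour mask. I used the other two cameras and a reading by eye instead.

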